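# Reload the bench stapler magazine

### The job

Load the tall staple strip into the open channel of the stapler magazine: push it lengthwise against the spring follower until its tail clears the sill, seat it flat on the channel floor so the spring holds it behind the sill, then slide the rail shut over it, fully home, and let go. Load it gently, feeling for the spring: 12 to 14 N takes the tail clear of the sill, just beyond that the follower is against a hard stop, and the strip must never press on the follower with 20 N or more. Leave the low strip where it lies.

Things in the scene. Friction and masses are not known exactly. Their poses are not given: they have to be found in the camera images.
- tall_strip_mid (a point): centre (half-way up) of the tall staple strip: steel bar of staples, 80 mm long (its x axis), 12 mm wide (y), 26 mm high (z), 90 g, plain box shape, both ends alike. Loose on the desk, left or right of the magazine. Grip it across its width, near mid-length, by its upper 14 mm, because the lower 10 mm goes down between the channel walls.
- low_strip_mid (a point): centre of the other strip, the same but only 13 mm high; not wanted, leave it lying
- magazine: stapler magazine, a grey steel base fixed to the desk, 250 x 76 x 10 mm. x runs along the channel from the open loading end (nearest the robot) to the spring housing, z up. Origin: on the desk, on the channel's centre line, below the nominal place of the sill's inner face. Seated strip: centre 29 mm above the desk at x = 40 mm +- the insert's setting. Housing: x 102 to 207 mm, 44 wide, 53 high.
- channel_floor (a point): nominal middle of a seated strip's underside: a point fixed to the base at x = 40 mm, 16 mm above the desk, on the floor of the dark channel insert. Walls to 25 mm above the desk, flared tops, 15 mm apart inside, 24 over all; open from above. The insert with sill and follower is clamped at a setting that differs each time, up to 12 mm either way along x; it is measured nowhere, so feel for it.
- sill_nominal (a point): nominal top edge of the sill's inner face (a point fixed to the base, not to the insert: the true sill is up to 12 mm nearer or farther along x). The sill closes the loading end to 4 mm above the channel floor (20 mm above the desk), 6 mm thick; a strip's tail can hang over it. Once the tail is past it, lower the strip to the floor; the spring then holds it against the sill.
- follower_nominal (a point): nominal middle of the follower's face at rest (fixed to the base; the true one shifts with the sill), 69 mm beyond the sill, so the 80 mm strip fits only with the follower pushed back. Steel block as wide as the channel, 16 mm high. Its spring resists with 2.5 N at first and 0.8 N more per mm: 11.3 N when the tail just clears the sill (11 mm), 14.5 N at its hard stop (15 mm).
- rail (a joint): rail, a flat aluminium cover 34 mm wide and 5 mm thick, underside 43.7 mm above the desk, that slides along the magazine's x: 0 = fully home over the strip (at its stop, front edge at x = 5 mm), 0.105 m = fully open, back in the housing; the value is its shift to +x. Stays where it is left; takes about 4 N to slide. A strip standing on the sill blocks it.
- rail_knob (a point): centre of the black knob on the rail, 16 x 16 mm and 24 mm high (48.5 to 72.5 mm above the desk); pull it to the magazine's -x to close the rail. With the rail home it is at the magazine's x = 35 mm.

How it is judged:
By the outcome, as a careful person would: the job done as asked, in the order asked, and still so for the second after the job is handed in, with the robot touching nothing.
It also fails if it takes over 62 s, if anything falls off the work surface, if the arm or the gripper's body presses on something with over 40 N, if the wrist force passes 120 N, or if a joint passes its speed limit or range.

### The arm

A 7-joint arm with a two-finger parallel gripper is mounted at the origin on a cart in front of the work surface, level with it; the furniture and walls round the work are solid. World frame = base frame: x ahead of the robot, y to its left, z up, the work surface at z = 0. Lengths are in m, angles in degrees, forces in N, time in s.
With the tool pointing down it reaches from about 0.4 to 0.875 m from the base axis. Payload 6.5 kg.
Tool frame: the origin (TCP) lies at the very end of the fingers, on their centre line; the grasp point (between the pads) lies 19 mm behind it; z points along the fingers, y is the line along which they close (so a half turn about z gives the same grasp; the last joint's range is limited). The gripper opens to 85 mm and grips with 20 to 120 N. Pads are 22 mm wide; open, the fingers measure 114 mm over their backs; the gripper's body (76 mm by 85 mm) begins 54 mm behind the grasp point. The pads swing forward as they close: fully open they stand 13 mm farther back than shut.
Start: joints at [-77.132, 30.733, -0.252, 88.115, 0.149, 61.152, -4.079], TCP at [0.186, 0.623, 0.231] pointing down, gripper open.
Joint ranges: [-154.64, 154.64], [-21.42, 123.67], [-72.66, 72.17], [13.99, 137.28], [-74.86, 254.86], [10.95, 109.41], [-158.01, 158.01]. Speed limits (degrees/s): [136.94, 136.94, 180, 180, 180, 180, 180].

### API

Orientations are given as a 3x3 rotation matrix whose columns are the frame's x, y, z axes.
In Python, from plant import monitor, capture, calibration, robot gives the robot as it stands. The module is installed in compiled form; this text tells all that it offers.
- The arm moves only by the tool move_arm, never from a script. Its argument "targets" is one flat list of numbers, 7 for each row, row after row: the finger opening in mm, from 0 to 85.4, then the shift along the tool's x, y, z in mm, then the turn, a rotation vector about the tool's x, y, z in degrees. In form: [grip, dx, dy, dz, rx, ry, rz, grip, dx, dy, dz, rx, ry, rz, ...]. A call has 1 to 8 rows; each row is the pose to reach, as a shift and turn from the pose commanded when the call began, along the tool's axes at that moment; what a row does not reach only later rows make up. A row lasts 1/8 s, in which the tool goes at most 62.5 mm and 10.7 degrees, less where a joint would pass 70% of its speed; a pose out of reach is approached as far as the arm can. A call with a gripper value outside its range is refused whole. The fingers move at their own pace and stop on an object; "squeeze" is the grip in N (left out, the last holds). Time passes only in rows, so rows that repeat a pose let the fingers close. It gives the time, the measured TCP pose, the force, the opening and the grip force at its end, in the units of the state.
- monitor.sense(): the state, without advancing time (a new reading comes with each control period).
- capture(name): name is "side" or "top" or "wrist"; returns the picture (420x560x3 uint8, blue, green, red); there is no depth.
- calibration(name): a dict with "fx", "fy", "cx", "cy" (pixels), "distortion" ([k1, k2, p1, p2, k3] as OpenCV has them; the pictures are not rectified), "extrinsics" (4x4, takes a point from world to camera coordinates). Camera axes: x right, y down, z forward; pixel columns grow to the right and rows downward; lengths in m; the calibration is good to about 2 mm. A picture is of the moment at which its call begins: read the wrist's pose just before it. calibration takes no time and is no camera call; for the wrist camera it gives the pose at the moment of the call.
- robot.sign_off(): hands the job in; it is judged then, once.
The state is a dict: "clock": time; "joint_pos": joint angles; "joint_vel": joint speeds; "tau": joint torques, N m; "eef_pos": TCP position; "ee_rot": TCP orientation; "wrist_force": force on the tool from outside, world axes, zero at the start; "torque": the same for the moment, N m; "grip_width": finger opening in m; "finger_force": force on a finger pad.
Only numpy, scipy, OpenCV 4.12 (cv2) and the standard library are available. Lean on these libraries where they do the work, as an engineer would, in place of code of your own. Each camera call takes 0.05 s, during which the arm holds its last target. There are 200 camera calls.

## Working session

There is one attempt and no reset: what is moved stays moved. The work goes in short steps, Python scripts to look and compute and a tool call to move; the robot and the scene stay as the last step left them, time stands still between calls to the robot, and variables do not carry over. Pictures are saved under pics/ and viewed, at most 10 in all, crops included, and the job is handed in when it is done.

Besides the shell and the picture viewer there is one more tool, called after ">>>" as a command line: name --argument value ..., lists and objects as JSON in quotes. move_arm: Moves the arm, as the interface text tells. Its arguments: {"type":"object","properties":{"targets":{"type":"array"},"squeeze":{"type":"number"}},"required":["targets"]}

```bash
mkdir -p pics
python3 - <<'E'
from plant import monitor, capture, calibration
import cv2, numpy as np
s=monitor.sense(); print({k:np.round(s[k],4).tolist() for k in s})
for n in("top","side"):
    cv2.imwrite(f"pics/{n}0.png",capture(n))
    c=calibration(n);print(n,c["fx"],c["cx"],c["cy"],c["distortion"]);print(np.round(c["extrinsics"],3))
E
```

```text
{'clock': 0.0, 'joint_pos': [-77.1309, 30.7789, -0.2534, 88.1722, 0.1485, 61.1508, -4.079], 'joint_vel': [-0.1023, 0.0934, 0.0257, 0.0169, 0.1398, -0.123, 0.0203], 'tau': [-0.0001, -58.3427, 1.0482, -25.9102, 0.0122, 0.0096, 0.0], 'eef_pos': [0.1862, 0.6221, 0.2304], 'ee_rot': [[-0.958, 0.2867, -0.0004], [0.2867, 0.958, -0.0017], [-0.0001, -0.0018, -1.0]], 'wrist_force': [0.2515, 0.3945, 0.4246], 'torque': [0.0437, -0.006, -0.0061], 'finger_force': 0.0, 'grip_width': 0.0851}
top 405.9654082721757 271.14224381969046 210.87323506919662 [0.00855456 0.         0.         0.         0.        ]
[[ 0.028 -1.    -0.006  0.052]
 [-0.981 -0.026 -0.195  0.542]
 [ 0.194  0.012 -0.981  0.843]
 [ 0.     0.     0.     1.   ]]
side 423.34561332668767 278.2414174302887 203.44975521405394 [-0.08616309  0.          0.          0.          0.        ]
[[-0.944 -0.328  0.019  0.501]
 [-0.175  0.453 -0.874  0.106]
 [ 0.278 -0.829 -0.486  0.794]
 [ 0.     0.     0.     1.   ]]
```

View pics/top0.png

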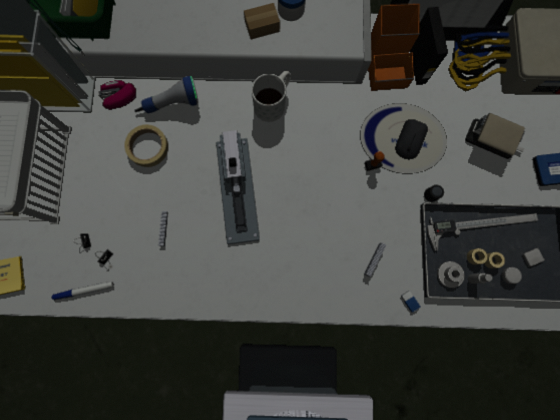

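View pics/side0.png

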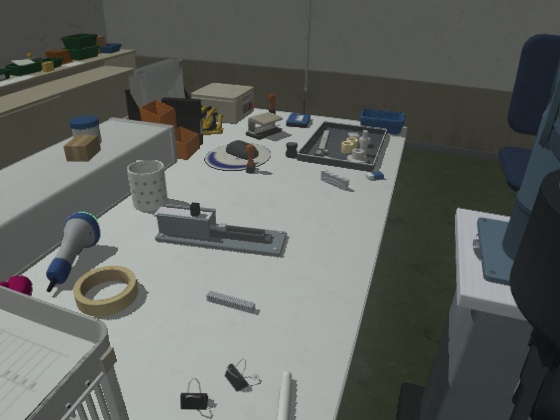

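Top: magazine from (240,240) to (232,135), strips at (163,230) on the left and (374,261) on the right. In the side view the left one is at (231,301) and the right one at (335,180), and the right one looks taller. I'll enlarge these areas.

Run:
```python
import cv2, numpy as np
t=cv2.imread("pics/top0.png");s=cv2.imread("pics/side0.png")
r=lambda i,x,y,w,h,k:cv2.resize(i[y:y+h,x:x+w],None,fx=k,fy=k,interpolation=cv2.INTER_CUBIC)
a=r(t,205,120,64,130,4.6) # 294x598
c=r(t,354,236,40,50,6) #240x300
d=r(t,145,205,40,50,6)
e=r(s,310,165,40,30,6.2)
f=r(s,205,285,60,30,4.1)
o=np.zeros((600,800,3),np.uint8)
o[:a.shape[0],:a.shape[1]]=a
o[:300,300:540]=c; o[300:600,300:540]=d
o[:e.shape[0],545:545+e.shape[1]]=e; o[300:300+f.shape[0],545:545+f.shape[1]]=f
o=cv2.convertScaleAbs(o,alpha=1.5)
cv2.imwrite("pics/c1.png",o)
```

```text
(no output)
```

View pics/c1.png

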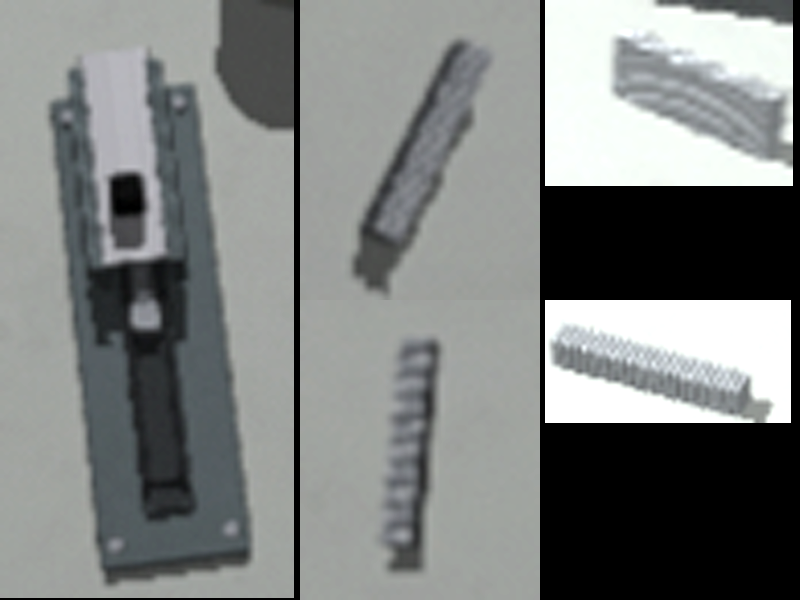

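The right strip is the tall one: in the crop its top-face ends are at about (479,48) and (387,238). The base corners are (52,102), (192,86), (250,550) and (104,570) in crop A, with the knob top at (127,190), the sill at about (168,490) and the follower top at (145,315).

```bash
cat > h.py <<'E'
import numpy as np, cv2
from plant import monitor, capture, calibration
def ray(c,px,z):
    K=np.array([[c["fx"],0,c["cx"]],[0,c["fy"],c["cy"]],[0,0,1]])
    p=cv2.undistortPoints(np.array([[px]],float),K,np.array(c["distortion"]))[0,0]
    T=np.array(c["extrinsics"]);R=T[:3,:3];o=-R.T@T[:3,3];d=R.T@np.array([p[0],p[1],1])
    return o+d*(z-o[2])/d[2]
def proj(c,P):
    K=np.array([[c["fx"],0,c["cx"]],[0,c["fy"],c["cy"]],[0,0,1]]);T=np.array(c["extrinsics"])
    return cv2.projectPoints(np.array(P,float).reshape(-1,1,3),cv2.Rodrigues(T[:3,:3])[0],T[:3,3],K,np.array(c["distortion"]))[0][:,0]
E
python3 - <<'E'
from h import *
c=calibration("top")
A=lambda x,y:(205+(x+.5)/4.6-.5,120+(y+.5)/4.6-.5)
C=lambda x,y:(354+(x-300+.5)/6-.5,236+(y+.5)/6-.5)
D=lambda x,y:(145+(x-300+.5)/6-.5,205+(y-300+.5)/6-.5)
q={}
for n,p,z in[("TL",A(52,102),.01),("TR",A(192,86),.01),("BR",A(250,550),.01),("BL",A(104,570),.01),("knob",A(127,190),.0725),("follow",A(145,315),.032),("sillin",A(166,483),.02),("sillout",A(168,516),.016),
 ("hfrontL",A(92,266),.053),("hfrontR",A(178,258),.053),("tall1",C(479,48),.026),("tall2",C(387,238),.026),("low1",D(420,342),.013),("low2",D(398,545),.013)]:
    q[n]=ray(c,p,z);print(n,q[n].round(4))
b=(q["BL"]+q["BR"])/2;t=(q["TL"]+q["TR"])/2;d=t-b;print("len",np.linalg.norm(d),"w",np.linalg.norm(q["TL"]-q["TR"]),"yaw",np.degrees(np.arctan2(d[1],d[0])))
u=d/np.linalg.norm(d)
for n in q: print(n,"along from front",(q[n]-b)@u, "lat",np.cross(u[:2],(q[n]-b)[:2]))
e=q["tall1"]-q["tall2"];print("tall len",np.linalg.norm(e),np.degrees(np.arctan2(e[1],e[0])),(q["tall1"]+q["tall2"])/2)
E
```

```text
TL [0.7138 0.2047 0.01  ]
TR [0.7245 0.132  0.01  ]
BR [0.4819 0.0935 0.01  ]
BL [0.47   0.1655 0.01  ]
knob [0.6466 0.1561 0.0725]
follow [0.5951 0.1488 0.032 ]
sillin [0.5128 0.1358 0.02  ]
sillout [0.497  0.1344 0.016 ]
hfrontL [0.6137 0.1736 0.053 ]
hfrontR [0.6189 0.1318 0.053 ]
tall1 [ 0.4776 -0.1856  0.026 ]
tall2 [ 0.4067 -0.1501  0.026 ]
low1 [0.5397 0.3135 0.013 ]
low2 [0.4612 0.3156 0.013 ]
len 0.24632005267092302 w 0.07341426117666988 yaw 9.071031707031485
TL along from front 0.24676262459248288 lat 0.03670446248241926
TR along from front 0.2458774807493633 lat -0.03670446248241924
BR along from front 0.0002151626145964037 lat -0.036508028079983754
BL along from front -0.0002151626145964627 lat 0.03650802807998374
knob along from front 0.17267989158104302 lat -0.0006569240603265421
follow along from front 0.12075643786776026 lat 0.00025251323578784346
sillin along from front 0.037425958330384396 lat 0.00038082430201212374
sillout along from front 0.02154358463108256 lat 0.0015484695877667348
hfrontL along from front 0.14304229997641627 lat 0.02183918863206384
hfrontR along from front 0.14154193073449217 lat -0.02027199706407677
tall1 along from front -0.048001080833552034 lat -0.3113831259972175
tall2 along from front -0.11247398208970612 lat -0.2651707343894041
low1 along from front 0.09194085243289098 lat 0.17165355742564373
low2 along from front 0.014815199064067483 lat 0.1861032176839554
tall len 0.07932427203888923 -26.560875104471368 [ 0.44215438 -0.1678203   0.026     ]<stdin>:12: DeprecationWarning: Arrays of 2-dimensional vectors are deprecated. Use arrays of 3-dimensional vectors instead. (deprecated in NumPy 2.0)
```

```bash
cat >> h.py <<'E'
from scipy.spatial.transform import Rotation as Ro
def rel(pos,yaw):
    "row (mm, deg) for a world TCP target, tool pointing down, tool x at world yaw"
    s=monitor.sense();R=np.array(s["ee_rot"]);y=np.radians(yaw)
    G=np.array([[np.cos(y),np.sin(y),0],[np.sin(y),-np.cos(y),0],[0,0,-1]])
    return np.r_[R.T@(np.array(pos)-s["eef_pos"])*1000,Ro.from_matrix(R.T@G).as_rotvec(degrees=True)].round(2)
def st():
    s=monitor.sense();print(round(float(s["clock"]),2),"tcp",np.round(s["eef_pos"],4),"F",np.round(s["wrist_force"],1),"w",round(float(s["grip_width"]),4),round(float(s["finger_force"]),1),"j",np.round(s["joint_pos"],0))
E
python3 - <<'E'
from h import *
print(rel([.46,.30,.23],163),rel([.442,-.168,.2],153.4))
T=np.array(calibration("wrist")["extrinsics"]);o=-T[:3,:3].T@T[:3,3];s=monitor.sense();R=np.array(s["ee_rot"])
print("cam in tool",R.T@(o-s["eef_pos"]),"axes",(R.T@T[:3,:3].T).round(2))
E
```

```text
[-3.5465e+02 -2.3014e+02  8.9000e-01 -9.0000e-02  1.0000e-02  3.4000e-01] [-4.7156e+02 -6.8361e+02  3.1620e+01 -9.0000e-02  1.0000e-02  9.9400e+00]
cam in tool [ 7.02962229e-02  5.78644067e-05 -1.43596231e-01] axes [[ 0.   -0.96 -0.28]
 [ 1.    0.   -0.  ]
 [ 0.   -0.28  0.96]]
```

>>> move_arm --targets '[85,-355,-230,0,0,0,0,85,-355,-230,0,0,0,0,85,-355,-230,0,0,0,0,85,-355,-230,0,0,0,0,85,-355,-230,0,0,0,0,85,-355,-230,0,0,0,0,85,-410,-345,10,0,0,3,85,-420,-400,15,0,0,5]'

```text
clock: 1.1
eef_pos: [0.459, 0.2139, 0.223]
ee_rot: [[-0.929, 0.371, 0.0], [0.371, 0.929, -0.0], [-0.0, 0.0, -1.0]]
wrist_force: [0.8, -0.7, 0.2]
grip_width: 0.0853
finger_force: 0.0
```

```bash
python3 -c "
from h import *
st();print(rel([.442,-.168,.2],153.4))"
```

```text
1.1 tcp [0.459  0.2139 0.223 ] F [ 0.8 -0.7  0.2] w 0.0853 0.0 j [-37.  17.   9. 111.  -3.  52.  41.]
[-1.2589e+02 -3.6092e+02  2.3030e+01  0.0000e+00  3.0000e-02  4.8200e+00]
```

>>> move_arm --targets '[85,-126,-361,23,0,0,4.8,85,-126,-361,23,0,0,4.8,85,-126,-361,23,0,0,4.8,85,-126,-361,23,0,0,4.8,85,-126,-361,23,0,0,4.8,85,-126,-361,23,0,0,4.8,85,-126,-361,23,0,0,4.8,85,-126,-361,23,0,0,4.8]'

```text
clock: 2.1
eef_pos: [0.4417, -0.1658, 0.2]
ee_rot: [[-0.895, 0.447, -0.001], [0.447, 0.895, 0.0], [0.001, 0.0, -1.0]]
wrist_force: [-0.7, 0.7, 0.4]
grip_width: 0.0849
finger_force: 0.0
```

```bash
python3 -c "
from h import *
st();c=calibration('wrist');i=capture('wrist');cv2.imwrite('pics/w1.png',i)
print(proj(c,[[.442,-.168,.026],[.4776,-.1856,.026],[.4067,-.1501,.026]]))
import pickle;pickle.dump(c,open('w1.pkl','wb'))"
```

```text
2.1 tcp [ 0.4417 -0.1658  0.2   ] F [-0.7  0.7  0.4] w 0.0849 0.0 j [ -3.  16.  21. 117.  -8.  48.  86.]
[[268.74790849 185.88586446]
 [268.93458006 227.17667997]
 [269.00644874 141.83299687]]
```

View pics/w1.png

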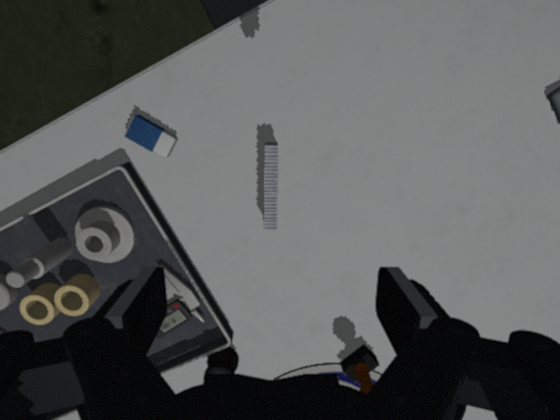

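The wrist view shows the tall strip upright at column ~270, its top-face ends at (271,143.5) and (270,229), within 2 px of the prediction.

```bash
python3 -c "
from h import *
import pickle;c=pickle.load(open('w1.pkl','rb'))
i=cv2.imread('pics/w1.png').astype(int).sum(2);
for r in(160,185,210):print(r,i[r,254:284].tolist())
a=ray(c,(271,143.5),.026);b=ray(c,(270.3,229.3),.026);m=(a+b)/2;e=b-a
print(a,b,m,np.linalg.norm(e),np.degrees(np.arctan2(e[1],e[0])))
print(rel([m[0],m[1],.06],153.4),rel([m[0],m[1],.012],153.4))"
```

```text
160 [395, 384, 311, 228, 206, 215, 221, 222, 217, 225, 290, 348, 362, 366, 357, 355, 356, 351, 351, 344, 343, 338, 339, 338, 372, 390, 390, 392, 393, 396]
185 [391, 398, 389, 336, 258, 215, 221, 216, 207, 248, 340, 378, 372, 367, 366, 367, 367, 361, 355, 351, 344, 349, 352, 367, 386, 398, 399, 398, 395, 395]
210 [396, 399, 397, 399, 401, 376, 304, 225, 207, 212, 296, 328, 321, 314, 323, 333, 325, 322, 322, 317, 318, 329, 349, 377, 393, 393, 397, 393, 396, 392]
[ 0.40877712 -0.14917815  0.026     ] [ 0.48006548 -0.18539441  0.026     ] [ 0.4444213  -0.16728628  0.026     ] 0.07996027998911953 -26.931700016417008
[-3.4300e+00 -1.3600e+00  1.3998e+02  3.0000e-02 -5.0000e-02  2.0000e-01] [-3.4700e+00 -1.3800e+00  1.8798e+02  3.0000e-02 -5.0000e-02  2.0000e-01]
```

>>> move_arm --targets '[60,-3.5,-1.4,60,0,0,0.2,60,-3.5,-1.4,120,0,0,0.2,50,-3.5,-1.4,160,0,0,0.2,50,-3.5,-1.4,187,0,0,0.2,30,-3.5,-1.4,187.5,0,0,0.2]'

```text
clock: 2.78
eef_pos: [0.4436, -0.1662, 0.0113]
ee_rot: [[-0.895, 0.446, -0.004], [0.446, 0.895, 0.002], [0.004, 0.0, -1.0]]
wrist_force: [-0.1, 0.4, -0.6]
grip_width: 0.0329
finger_force: 0.0
```

```bash
python3 -c "
from h import *
st()"
```

```text
2.77 tcp [ 0.4436 -0.1662  0.0113] F [-0.1  0.4 -0.6] w 0.0329 0.0 j [  5.  37.  13. 121. -19.  24.  96.]
```

>>> move_arm --targets '[8,0,0,-1,0,0,0,8,0,0,-1,0,0,0,8,0,0,-1,0,0,0,8,0,0,-1,0,0,0]' --squeeze 80

```text
clock: 3.28
eef_pos: [0.4456, -0.1685, 0.015]
ee_rot: [[-0.894, 0.448, 0.002], [0.448, 0.894, 0.0], [-0.002, 0.001, -1.0]]
wrist_force: [0.1, 2.5, 8.6]
grip_width: 0.01
finger_force: 76.7
```

```bash
python3 -c "
from h import *
st();print(monitor.sense()['ee_rot'])
th=np.radians(9.1);u=np.array([np.cos(th),np.sin(th)]);b=np.array([.4760,.1295]);
for x in(0,40,140):print(x,b+u*(x+33)/1000)
p=b+u*.065
print(rel([.47,-.15,.15],153.4),rel([*p,.15],189.1))"
```

```text
3.27 tcp [ 0.4456 -0.1685  0.015 ] F [0.1 2.5 8.6] w 0.01 76.7 j [  5.  36.  13. 121. -19.  24.  96.]
[[-8.93894044e-01  4.48272551e-01  2.27134745e-03]
 [ 4.48274116e-01  8.93896120e-01  2.06200460e-04]
 [-1.93791467e-03  1.20250764e-03 -9.99997399e-01]]
0 [0.50858466 0.13471922]
40 [0.54808121 0.14104554]
140 [0.64682259 0.15686135]
[-1.378e+01  2.759e+01 -1.349e+02  7.000e-02  1.100e-01 -3.000e-02] [ 5.3390e+01  3.1809e+02 -1.3468e+02  3.0000e-02  1.3000e-01 -3.5730e+01]
```

>>> move_arm --targets '[8,0,0,-40,0,0,0,8,0,20,-100,0,0,0,8,10,80,-110,0,0,-10,8,20,140,-110,0,0,-20,8,30,200,-110,0,0,-30,8,45,260,-110,0,0,-35.7,8,53,318,-110,0,0,-35.7,8,53,318,-110,0,0,-35.7]'

```text
clock: 4.28
eef_pos: [0.5407, 0.1457, 0.1245]
ee_rot: [[-0.986, -0.165, 0.002], [-0.165, 0.986, 0.004], [-0.003, 0.003, -1.0]]
wrist_force: [-0.3, -0.9, -0.5]
grip_width: 0.0097
finger_force: 75.7
```

```bash
python3 -c "
from h import *
st();c=calibration('wrist');cv2.imwrite('pics/w2.png',capture('wrist'));cv2.imwrite('pics/t2.png',capture('side'))
import pickle;pickle.dump(c,open('w2.pkl','wb'));st()
i=cv2.imread('pics/w2.png');cv2.imwrite('pics/w2z.png',cv2.resize(cv2.convertScaleAbs(i,alpha=1.5)[0:400,80:480],None,fx=1.5,fy=1.5,interpolation=cv2.INTER_CUBIC))
"
```

```text
4.28 tcp [0.5407 0.1457 0.1245] F [-0.3 -0.9 -0.5] w 0.0097 75.7 j [-26.  30.   9. 107.  -7.  43.  86.]
4.38 tcp [0.5397 0.1394 0.124 ] F [-0.3 -1.4 -0.3] w 0.0093 75.7 j [-26.  30.   9. 108.  -7.  43.  86.]
```

View pics/w2z.png

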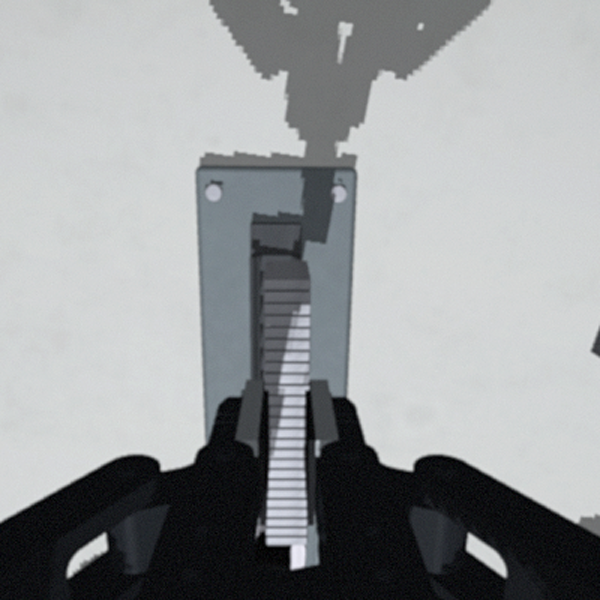

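The strip is held between the pads, its near-end top edge at zoom (262–310, 278) and far end at (267–308, 545). The base front corners are at (197,168) and (356,168), the wall's left outer edge at x≈252, and the sill end at y≈216–250. I'll compare these with the model.

Run:
```python
from h import *
import pickle;c=pickle.load(open('w2.pkl','rb'))
Z=lambda x,y:((x+.5)/1.5-.5+80,(y+.5)/1.5-.5)
tcp=np.array([.5407,.1457,.1245]);R=np.array([[-.986,-.165,.002],[-.165,.986,.004],[-.003,.003,-1]])
for n,l in(("top",-.011),("bot",.015)):
  P=[tcp+R@np.array([x,y,l]) for x in(.0416,-.0384) for y in(-.006,.006)]
  print(n,((proj(c,P)+.5-[80,0])*1.5).round(1).tolist())
q={n:ray(c,Z(*p),z) for n,p,z in[("FL",(197,169),.01),("FR",(356,169),.01),("L2",(206,430),.01),("R2",(348,390),.01),("s1",(213,192),.01),("s2",(339,193),.01),("wl1",(252,225),.025),("wl2",(250,380),.025),("wr1",(303,225),.025),("sillL",(277,253),.020),("sillout",(277,223),.02)]}
for n in q:print(n,q[n].round(4))
b=(q["FL"]+q["FR"])/2;w=q["FR"]-q["FL"];print(np.linalg.norm(w))
yl=q["L2"]-q["FL"];yr=q["R2"]-q["FR"];print("yaws",[np.degrees(np.arctan2(v[1],v[0])) for v in(yl,yr,q["wl2"]-q["wl1"])],np.degrees(np.arctan2(w[0],-w[1])))
u=np.array([np.cos(np.radians(9.1)),np.sin(np.radians(9.1))])
for n in q:
  d=(q[n]-b)[:2];print(n,"x",(d@u*1000-33).round(1),"lat",((u[0]*d[1]-u[1]*d[0])*1000).round(1))
d=(tcp-b)[:2];print("tcp","x",(d@u*1000-33).round(1),"lat",((u[0]*d[1]-u[1]*d[0])*1000).round(1))
print(b, np.degrees(np.arctan2(-R[1,0],-R[0,0])))
```

```text
top [[264.4, 275.3], [311.9, 275.4], [267.3, 541.7], [308.1, 541.7]]
bot [[268.1, 256.8], [308.2, 256.9], [270.2, 489.1], [305.4, 489.1]]
FL [0.4842 0.0939 0.01  ]
FR [0.4719 0.1668 0.01  ]
L2 [0.6178 0.1149 0.01  ]
R2 [0.5823 0.1853 0.01  ]
s1 [0.4933 0.1026 0.01  ]
s2 [0.484  0.1611 0.01  ]
wl1 [0.5036 0.1236 0.025 ]
wl2 [0.5785 0.1338 0.025 ]
wr1 [0.4998 0.1463 0.025 ]
sillL [0.5152 0.1368 0.02  ]
sillout [0.5014 0.1346 0.02  ]
0.0739033724505261
yaws [np.float64(8.905178334057195), np.float64(9.513578438423435), np.float64(7.778388650201852)] -170.4411664888002
FL x -32.7 lat -37.0
FR x -33.3 lat 37.0
L2 x 102.5 lat -37.4
R2 x 78.6 lat 37.8
s1 x -22.3 lat -29.8
s2 x -22.3 lat 29.4
wl1 x -8.9 lat -10.7
wl2 x 66.7 lat -12.5
wr1 x -9.1 lat 12.2
sillL x 4.6 lat 0.5
sillout x -9.3 lat 0.4
tcp x 31.3 lat 5.2
[0.47807215 0.13038196 0.01      ] 9.500010595625977
```

```bash
python3 -c "
from h import *
st();print(rel([.5182,.1368,.07],189.2))"
```

```text
4.38 tcp [0.5397 0.1394 0.124 ] F [-0.3 -1.4 -0.3] w 0.0093 75.7 j [-26.  30.   9. 108.  -7.  43.  86.]
[ 2.168e+01  8.700e-01  5.404e+01 -2.000e-02  2.000e-02 -9.000e-02]
```

>>> move_arm --targets '[8,12,0.9,30,0,0,-0.1,8,21.7,0.9,54,0,0,-0.1,8,21.7,0.9,54,0,0,-0.1,8,21.7,0.9,54,0,0,-0.1]'

```text
clock: 4.88
eef_pos: [0.5194, 0.1358, 0.0708]
ee_rot: [[-0.988, -0.157, 0.002], [-0.157, 0.988, 0.0], [-0.002, -0.0, -1.0]]
wrist_force: [0.3, -0.0, -1.1]
grip_width: 0.0098
finger_force: 75.7
```

```bash
python3 -c "
from h import *
st();print(rel([.5182,.1368,.037],189.2))
c=calibration('wrist');i=capture('wrist');import pickle;pickle.dump((c,monitor.sense()),open('w3.pkl','wb'))
st()
cv2.imwrite('pics/w3z.png',cv2.resize(cv2.convertScaleAbs(i,alpha=1.8)[80:360,160:400],None,fx=2.1,fy=2.1,interpolation=cv2.INTER_CUBIC))
"
```

```text
4.88 tcp [0.5194 0.1358 0.0708] F [ 0.3 -0.  -1.1] w 0.0098 75.7 j [-26.  33.   8. 112.  -8.  35.  86.]
[ 1.060e+00  1.150e+00  3.381e+01 -2.000e-02  1.000e-01 -1.500e-01]
4.92 tcp [0.5197 0.1362 0.071 ] F [ 0.5  0.7 -1. ] w 0.0094 75.7 j [-26.  33.   8. 112.  -8.  35.  86.]
```

View pics/w3z.png

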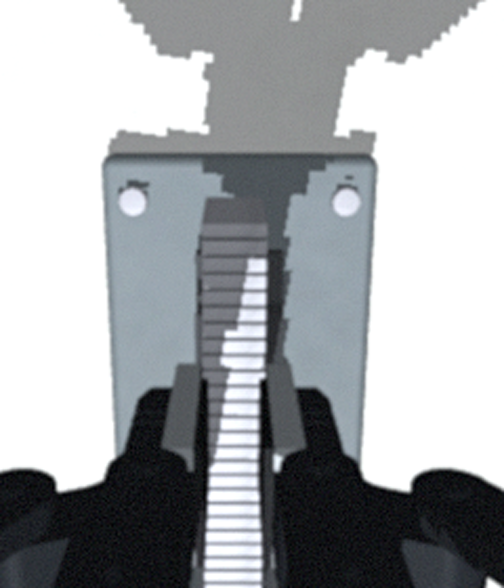

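Near end of strip: bottom edge (205–262, 198), top edge (200–268, 224). Base front corners (104,157) and (375,157); walls' outer edges about x=196 and 287 at y≈270.

Run:
```python
from h import *
import pickle;c,s=pickle.load(open('w3.pkl','rb'))
Z=lambda x,y:((x+.5)/2.1-.5+160,(y+.5)/2.1-.5+80)
q={n:ray(c,Z(*p),z) for n,p,z in[("FL",(104,158),.01),("FR",(375.5,158),.01),("s1",(133,201),.01),("s2",(345,201),.01),("wL",(196,255),.025),("wR",(287,255),.025),("stripbot",(233.5,198),.056),("striptop",(234,224),.082),("stop2",(233,584),.082),("Lm",(117,450),.01),("Rm",(361,450),.01)]}
b=(q["FL"]+q["FR"])/2;a=np.radians(9.2);u=np.array([np.cos(a),np.sin(a)])
q["tcp"]=s["eef_pos"]
for n in q:
  d=(q[n]-b)[:2];print(n,q[n].round(4),"x",(d@u*1000-33).round(1),"lat",((u[0]*d[1]-u[1]*d[0])*1000).round(1))
w=q["FR"]-q["FL"];print(np.linalg.norm(w),np.degrees(np.arctan2(w[0],-w[1])))
```

```text
FL [0.4833 0.0941 0.01  ] x -33.1 lat -36.9
FR [0.4716 0.1669 0.01  ] x -32.9 lat 36.9
s1 [0.4938 0.1033 0.01  ] x -21.2 lat -29.5
s2 [0.4845 0.1611 0.01  ] x -21.1 lat 29.1
wL [0.5022 0.1228 0.025 ] x -9.8 lat -11.5
wR [0.4984 0.1463 0.025 ] x -9.7 lat 12.3
stripbot [0.4798 0.1292 0.056 ] x -30.8 lat -1.6
striptop [0.4796 0.1293 0.082 ] x -31.1 lat -1.5
stop2 [0.5558 0.1413 0.082 ] x 46.1 lat -1.8
Lm [0.5712 0.1078 0.01  ] x 56.0 lat -37.4
Rm [0.5594 0.1813 0.01  ] x 56.0 lat 37.1
tcp [0.5197 0.1362 0.071 ] x 9.6 lat -1.1
0.07379959827829675 -170.88535940823144
```

>>> move_arm --targets '[8,0,1.7,14,0,0,0,8,0,1.7,24,0,0,0,8,0,1.7,29,0,0,0,8,0,1.7,31,0,0,0,8,0,1.7,33,0,0,0,8,0,1.7,33,0,0,0]'

```text
clock: 5.68
eef_pos: [0.5181, 0.1384, 0.0368]
ee_rot: [[-0.987, -0.159, 0.0], [-0.159, 0.987, 0.0], [-0.0, -0.0, -1.0]]
wrist_force: [-0.0, -0.2, -0.5]
grip_width: 0.01
finger_force: 75.7
```

```bash
python3 -c "
from h import *
st()
i=capture('side');j=capture('wrist')
a=cv2.resize(i[185:265,140:300],None,fx=5,fy=5,interpolation=cv2.INTER_CUBIC)
cv2.imwrite('pics/s4.png',cv2.convertScaleAbs(a,alpha=1.6));cv2.imwrite('pics/w4.png',j);st()
"
```

```text
5.67 tcp [0.5181 0.1384 0.0368] F [-0.  -0.2 -0.5] w 0.01 75.7 j [-25.  37.   7. 112.  -8.  31.  87.]
5.78 tcp [0.5182 0.1384 0.0369] F [-0.1  0.6 -0.6] w 0.0095 75.7 j [-25.  37.   7. 112.  -8.  31.  87.]
```

View pics/s4.png

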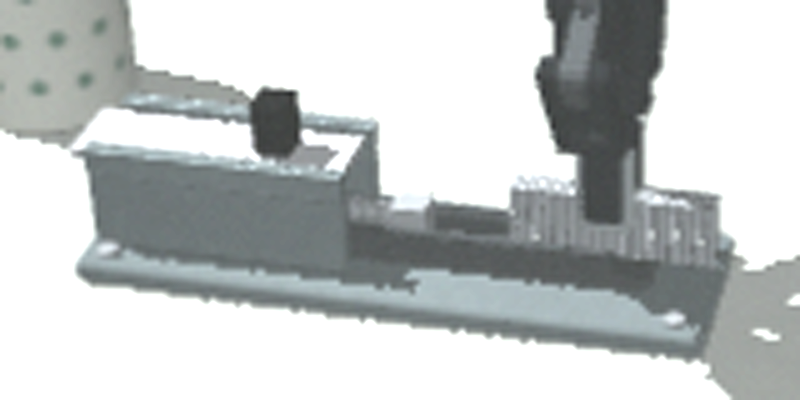

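The side view shows the strip standing in the channel (513–720) without contact, with the follower face at about x=432, so the gap is roughly 31 mm.

>>> move_arm --targets '[8,-8,0,0,0,0,0,8,-16,0,0,0,0,0,8,-20,0,0,0,0,0,8,-23,0,0,0,0,0,8,-25,0,0,0,0,0,8,-25,0,0,0,0,0]'

```text
clock: 6.52
eef_pos: [0.5427, 0.1423, 0.0367]
ee_rot: [[-0.987, -0.159, -0.0], [-0.159, 0.987, -0.0], [0.0, -0.0, -1.0]]
wrist_force: [0.2, 0.0, -0.8]
grip_width: 0.0095
finger_force: 75.7
```

>>> move_arm --targets '[8,-2,0,0,0,0,0,8,-4,0,0,0,0,0,8,-5,0,0,0,0,0,8,-6,0,0,0,0,0,8,-7,0,0,0,0,0,8,-7,0,0,0,0,0]'

```text
clock: 7.28
eef_pos: [0.5497, 0.1435, 0.0367]
ee_rot: [[-0.987, -0.159, 0.0], [-0.159, 0.987, -0.0], [-0.0, -0.0, -1.0]]
wrist_force: [-0.9, -0.4, -0.4]
grip_width: 0.0092
finger_force: 75.7
```

>>> move_arm --targets '[8,-1,0,0,0,0,0,8,-2,0,0,0,0,0,8,-3,0,0,0,0,0,8,-3,0,0,0,0,0]'

```text
clock: 7.78
eef_pos: [0.5518, 0.1438, 0.0365]
ee_rot: [[-0.987, -0.159, -0.002], [-0.159, 0.987, -0.0], [0.002, -0.0, -1.0]]
wrist_force: [-2.7, -0.8, 1.2]
grip_width: 0.0096
finger_force: 75.8
```

>>> move_arm --targets '[8,-1.5,0,0,0,0,0,8,-3,0,0,0,0,0,8,-4.5,0,0,0,0,0,8,-6,0,0,0,0,0,8,-7,0,0,0,0,0,8,-7,0,0,0,0,0]'

```text
clock: 8.52
eef_pos: [0.5576, 0.1447, 0.0363]
ee_rot: [[-0.987, -0.159, -0.004], [-0.159, 0.987, -0.001], [0.004, -0.0, -1.0]]
wrist_force: [-8.3, -0.9, 3.6]
grip_width: 0.0097
finger_force: 76.1
```

>>> move_arm --targets '[8,-0.5,0,-1,0,0,0,8,-1.5,0,-1,0,0,0,8,-2.5,0,-1,0,0,0,8,-3,0,-1,0,0,0,8,-3,0,-1,0,0,0]'

```text
clock: 9.15
eef_pos: [0.5593, 0.145, 0.0367]
ee_rot: [[-0.987, -0.159, -0.006], [-0.159, 0.987, -0.001], [0.007, -0.0, -1.0]]
wrist_force: [-8.4, -2.0, 1.4]
grip_width: 0.0097
finger_force: 75.8
```

```bash
python3 -c "
from h import *
st();print(monitor.sense()['torque'])
i=capture('wrist');b=capture('side')
a=cv2.resize(i[60:300,180:380],None,fx=2.4,fy=2.4,interpolation=cv2.INTER_CUBIC)
b=cv2.resize(b[215:255,220:300],None,fx=4,fy=4,interpolation=cv2.INTER_CUBIC)
o=np.zeros((580,800,3),np.uint8);o[:a.shape[0],:a.shape[1]]=a;o[:b.shape[0],480:]=b
cv2.imwrite('pics/w5.png',cv2.convertScaleAbs(o,alpha=1.7));st()
"
```

```text
9.15 tcp [0.5593 0.145  0.0367] F [-8.4 -2.   1.4] w 0.0097 75.8 j [-24.  40.   7. 106.  -8.  35.  87.]
[-0.2774908   1.97167712 -0.00948569]
9.25 tcp [0.5593 0.1449 0.0367] F [-7.8 -1.4  1.8] w 0.0099 75.8 j [-24.  40.   7. 106.  -8.  35.  87.]
```

View pics/w5.png

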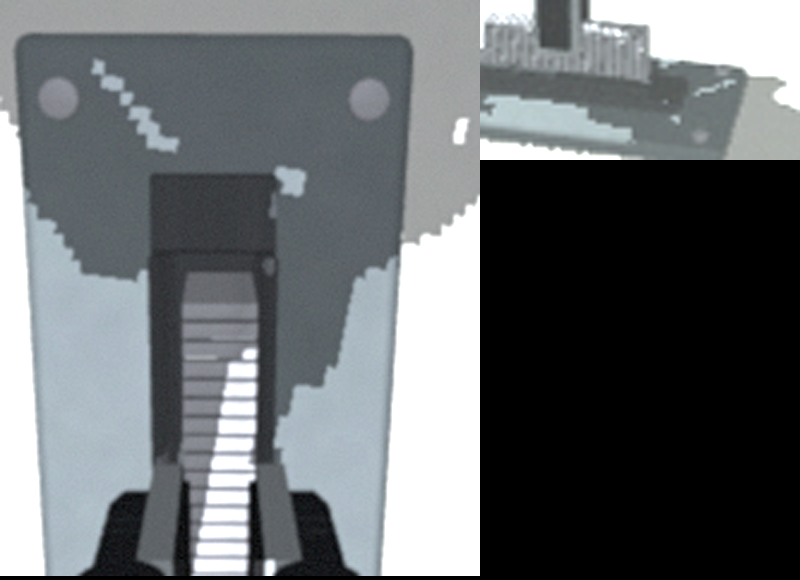

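The strip is straight and centred in the channel. Its tail (y≈272) still overhangs the sill, whose outer face is at y≈252, which puts the insert at about +11 mm. I'll keep pushing gently.

>>> move_arm --targets '[8,-1,0,0,0,0,0,8,-2,0,0,0,0,0,8,-3,0,0,0,0,0,8,-3,0,0,0,0,0,8,-3,0,0,0,0,0]'

```text
clock: 9.88
eef_pos: [0.5615, 0.1453, 0.0366]
ee_rot: [[-0.987, -0.159, -0.008], [-0.159, 0.987, -0.002], [0.008, -0.0, -1.0]]
wrist_force: [-10.0, -2.1, 2.5]
grip_width: 0.0096
finger_force: 76.0
```

>>> move_arm --targets '[8,-1,0,0,0,0,0,8,-2,0,0,0,0,0,8,-3,0,0,0,0,0,8,-3,0,0,0,0,0,8,-3,0,0,0,0,0]'

```text
clock: 10.5
eef_pos: [0.5638, 0.1457, 0.0365]
ee_rot: [[-0.987, -0.159, -0.009], [-0.159, 0.987, -0.002], [0.009, -0.0, -1.0]]
wrist_force: [-12.2, -2.6, 4.8]
grip_width: 0.0098
finger_force: 76.2
```

```bash
python3 -c "
from h import *
st()
for k in range(4):
  capture('wrist');st()"
```

```text
10.5 tcp [0.5638 0.1457 0.0365] F [-12.2  -2.6   4.8] w 0.0098 76.2 j [-24.  40.   7. 105.  -8.  36.  87.]
10.55 tcp [0.5638 0.1457 0.0365] F [-12.9  -2.2   4.3] w 0.0094 76.2 j [-24.  40.   7. 105.  -8.  36.  87.]
10.6 tcp [0.5638 0.1457 0.0366] F [-12.2  -2.5   4.9] w 0.0096 76.2 j [-24.  40.   7. 105.  -8.  36.  87.]
10.65 tcp [0.5638 0.1457 0.0365] F [-12.8  -2.3   4.3] w 0.0095 76.2 j [-24.  40.   7. 105.  -8.  36.  87.]
10.7 tcp [0.5638 0.1456 0.0365] F [-12.1  -2.5   4.3] w 0.0096 76.2 j [-24.  40.   7. 105.  -8.  36.  87.]
```

>>> move_arm --targets '[8,-0.6,0,0,0,0,0,8,-0.6,0,1,0,0,0,8,-0.6,0,2,0,0,0,8,-0.6,0,2,0,0,0]'

```text
clock: 11.2
eef_pos: [0.5643, 0.1458, 0.0345]
ee_rot: [[-0.987, -0.159, -0.009], [-0.159, 0.987, -0.002], [0.01, -0.0, -1.0]]
wrist_force: [-12.1, -2.4, 5.1]
grip_width: 0.0095
finger_force: 76.4
```

>>> move_arm --targets '[8,0,0,0.8,0,0,0,8,0,0,1.6,0,0,0,8,0,0,2.2,0,0,0,8,0,0,2.2,0,0,0]'

```text
clock: 11.7
eef_pos: [0.5643, 0.1457, 0.0324]
ee_rot: [[-0.987, -0.159, -0.009], [-0.159, 0.987, -0.002], [0.01, -0.0, -1.0]]
wrist_force: [-12.6, -1.1, 5.5]
grip_width: 0.0098
finger_force: 76.4
```

>>> move_arm --targets '[8,0,0,0.7,0,0,0,8,0,0,1.4,0,0,0,8,0,0,2,0,0,0,8,0,0,2,0,0,0]'

```text
clock: 12.2
eef_pos: [0.5643, 0.1458, 0.031]
ee_rot: [[-0.987, -0.159, -0.009], [-0.159, 0.987, -0.002], [0.01, -0.0, -1.0]]
wrist_force: [-15.4, -2.4, 12.1]
grip_width: 0.0097
finger_force: 77.4
```

>>> move_arm --targets '[8,0.5,0,0,0,-0.3,0,8,1,0,0,0,-0.6,0,8,1,0,0,0,-0.6,0]'

```text
clock: 12.58
eef_pos: [0.5643, 0.1457, 0.0311]
ee_rot: [[-0.987, -0.159, 0.003], [-0.159, 0.987, 0.0], [-0.003, -0.0, -1.0]]
wrist_force: [-12.0, -1.9, 8.2]
grip_width: 0.0097
finger_force: 76.9
```

>>> move_arm --targets '[8,1,0,0,0,0,0,8,2,0,0,0,0,0,8,3,0,0,0,0,0,8,4,0,0,0,0,0,8,5,0,0,0,0,0,8,5,0,0,0,0,0]'

```text
clock: 13.32
eef_pos: [0.562, 0.1454, 0.0312]
ee_rot: [[-0.987, -0.159, 0.008], [-0.159, 0.987, 0.001], [-0.008, -0.0, -1.0]]
wrist_force: [-4.9, -2.2, 1.6]
grip_width: 0.0094
finger_force: 75.9
```

>>> move_arm --targets '[8,1,0,0,0,0,0,8,2,0,0.5,0,0.2,0,8,2,0,0.5,0,0.2,0,8,2,0,0.5,0,0.2,0]'

```text
clock: 13.82
eef_pos: [0.5619, 0.1454, 0.0312]
ee_rot: [[-0.987, -0.159, 0.009], [-0.159, 0.987, 0.001], [-0.009, 0.0, -1.0]]
wrist_force: [-0.4, 0.2, -2.9]
grip_width: 0.0096
finger_force: 75.5
```

>>> move_arm --targets '[8,0,0,1,0,0.5,0,8,0,0,2,0,0.5,0,8,0,0,2,0,0.5,0]'

```text
clock: 14.2
eef_pos: [0.5619, 0.1454, 0.031]
ee_rot: [[-0.987, -0.159, -0.001], [-0.159, 0.987, 0.0], [0.001, 0.0, -1.0]]
wrist_force: [-6.8, -2.4, 18.3]
grip_width: 0.0097
finger_force: 78.2
```

>>> move_arm --targets '[8,0,0,-1.2,0,0,0,8,0,0,-1.2,0,0,0,35,0,0,-1.2,0,0,0,35,0,0,-1.5,0,0,0,35,0,0,-1.5,0,0,0,35,0,0,-30,0,0,0,35,0,0,-80,0,0,0,35,0,0,-80,0,0,0]' --squeeze 40

```text
clock: 15.2
eef_pos: [0.5642, 0.1461, 0.1126]
ee_rot: [[-0.987, -0.159, 0.005], [-0.159, 0.987, 0.002], [-0.006, 0.001, -1.0]]
wrist_force: [0.2, -0.3, 1.0]
grip_width: 0.0352
finger_force: 0.0
```

```bash
python3 -c "
from h import *
st();c=calibration('wrist');i=capture('wrist');b=capture('side')
import pickle;pickle.dump((c,monitor.sense()),open('w6.pkl','wb'))
a=cv2.resize(i[20:380,180:380],None,fx=1.6,fy=1.6,interpolation=cv2.INTER_CUBIC)
b=cv2.resize(b[195:260,150:300],None,fx=3.2,fy=3.2,interpolation=cv2.INTER_CUBIC)
o=np.zeros((576,800,3),np.uint8);o[:a.shape[0],:a.shape[1]]=a;o[:b.shape[0],320:]=b
cv2.imwrite('pics/w6.png',cv2.convertScaleAbs(o,alpha=1.7))
"
```

```text
15.2 tcp [0.5642 0.1461 0.1126] F [ 0.2 -0.3  1. ] w 0.0352 0.0 j [-26.  33.   9. 104.  -7.  43.  86.]
```

View pics/w6.png

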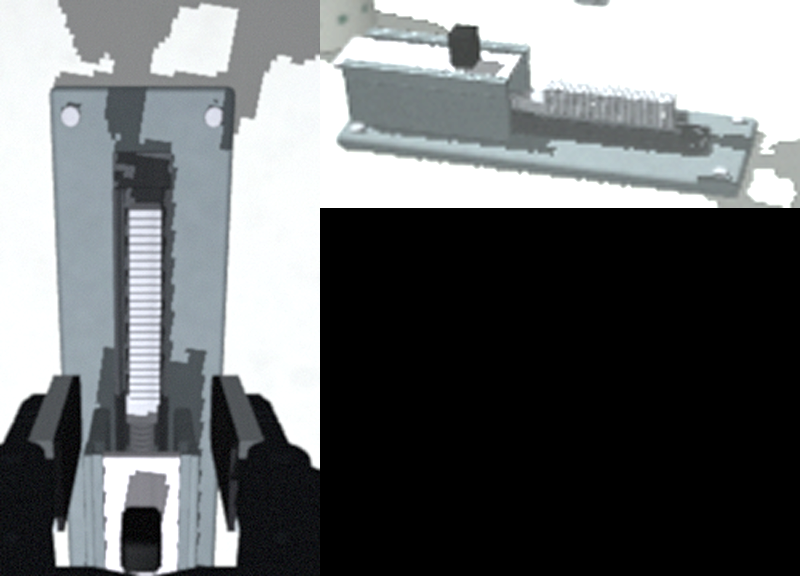

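The strip lies flat in the channel with its tail behind the sill; it reaches from y≈208 to 415 in the wrist crop. The knob top is around (141,528).

Run:
```python
from h import *
import pickle;c,s=pickle.load(open('w6.pkl','rb'))
Z=lambda x,y:((x+.5)/1.6-.5+180,(y+.5)/1.6-.5+20)
a=np.radians(9.2);u=np.array([np.cos(a),np.sin(a)])
o=np.array([.5105,.1355])
P=[[*(o+u*.14+np.array([-u[1],u[0]])*l+u*k),z] for z in(.0725,.0485) for k in(-.008,.008) for l in(-.008,.008)]
print(((proj(c,P)-[180,20]+.5)*1.6).round(0).tolist())
k=o+u*.14
st();print(k,rel([*k,.1],189.2),rel([*k,.057],189.2))
# strip top ends
for p in((144,208),(144,415)):
  d=ray(c,Z(*p),.042)[:2]-o;print("strip",d@u*1000,(u[0]*d[1]-u[1]*d[0])*1000)
```

```text
[[121.0, 538.0], [163.0, 538.0], [122.0, 572.0], [163.0, 572.0], [124.0, 499.0], [161.0, 499.0], [124.0, 531.0], [161.0, 531.0]]
15.3 tcp [0.5614 0.1455 0.1092] F [ 0.  -0.  -0.9] w 0.0353 0.0 j [-26.  33.   9. 105.  -7.  43.  86.]
[0.64869908 0.15788337] [-8.821e+01 -1.660e+00  9.090e+00  2.000e-02 -5.000e-02 -5.000e-02] [-8.825e+01 -1.670e+00  5.209e+01  2.000e-02 -5.000e-02 -5.000e-02]
strip 10.979819301722426 0.9525805042950372
strip 96.36344530326582 0.8570211301397717
```

>>> move_arm --targets '[45,-45,-1.7,5,0,0,0,45,-90,-1.7,5,0,0,0,45,-90,-1.7,9,0,0,0,45,-90,-1.7,35,0,0,0,45,-90,-1.7,51,0,0,0,12,-90,-1.7,51,0,0,0,12,-90,-1.7,51,0,0,0,12,-90,-1.7,51,0,0,0]' --squeeze 40

```text
clock: 16.3
eef_pos: [0.6498, 0.158, 0.0579]
ee_rot: [[-0.987, -0.159, -0.002], [-0.159, 0.987, -0.0], [0.002, 0.0, -1.0]]
wrist_force: [-0.2, -0.5, -4.1]
grip_width: 0.0145
finger_force: 41.9
```

>>> move_arm --targets '[12,10,0,0,0,0,0,12,25,0,0,0,0,0,12,40,0,0,0,0,0,12,55,0,0,0,0,0,12,70,0,0,0,0,0,12,85,0,0,0,0,0,12,93,0,0,0,0,0,12,93,0,0,0,0,0]'

```text
clock: 17.3
eef_pos: [0.5569, 0.1433, 0.0578]
ee_rot: [[-0.987, -0.159, -0.004], [-0.159, 0.987, -0.0], [0.004, 0.0, -1.0]]
wrist_force: [-1.7, 1.7, -8.1]
grip_width: 0.0148
finger_force: 41.6
```

>>> move_arm --targets '[12,4,0,-1,0,0,0,12,8,0,-1,0,0,0,12,11,0,-1,0,0,0,12,14,0,-1,0,0,0,12,16,0,-1,0,0,0,12,16,0,-1,0,0,0]'

```text
clock: 18.05
eef_pos: [0.5491, 0.142, 0.0593]
ee_rot: [[-0.987, -0.159, 0.011], [-0.159, 0.987, 0.002], [-0.012, 0.001, -1.0]]
wrist_force: [21.0, 6.4, -37.0]
grip_width: 0.0143
finger_force: 39.7
```

>>> move_arm --targets '[12,0,0,2.5,0,0,0,12,3,0,2.5,0,0,0,12,6,0,2.5,0,0,0,12,6,0,2.5,0,0,0]'

```text
clock: 18.55
eef_pos: [0.5481, 0.1419, 0.0597]
ee_rot: [[-0.987, -0.158, 0.021], [-0.158, 0.987, 0.005], [-0.021, 0.001, -1.0]]
wrist_force: [25.1, 6.1, -24.9]
grip_width: 0.0149
finger_force: 40.4
```

>>> move_arm --targets '[12,-5,0,0,0,0,0,12,-5,0,0,0,0,0,45,-5,0,0,0,0,0,45,-5,0,0,0,0,0,45,-5,0,-30,0,0,0,45,-5,0,-80,0,0,0,45,10,0,-80,0,0,0,45,10,0,-80,0,0,0]'

```text
clock: 19.55
eef_pos: [0.5261, 0.1377, 0.1371]
ee_rot: [[-0.987, -0.159, -0.002], [-0.159, 0.987, -0.0], [0.002, 0.0, -1.0]]
wrist_force: [-1.1, -0.4, -0.3]
grip_width: 0.0448
finger_force: 0.0
```

```bash
python3 -c "
from h import *
st();capture('side');c=calibration('wrist');i=capture('wrist');b=capture('side')
import pickle;pickle.dump((c,monitor.sense()),open('w7.pkl','wb'))
a=cv2.resize(i[20:380,180:380],None,fx=1.6,fy=1.6,interpolation=cv2.INTER_CUBIC)
b=cv2.resize(b[195:260,150:300],None,fx=3.2,fy=3.2,interpolation=cv2.INTER_CUBIC)
t=cv2.resize(capture('top')[120:250,205:269],None,fx=2.7,fy=2.7,interpolation=cv2.INTER_CUBIC)
o=np.zeros((600,800,3),np.uint8);o[:a.shape[0],:a.shape[1]]=a;o[:b.shape[0],320:]=b;o[220:220+t.shape[0],400:400+t.shape[1]]=t
cv2.imwrite('pics/w7.png',cv2.convertScaleAbs(o,alpha=1.7));st()
"
```

```text
19.55 tcp [0.5261 0.1377 0.1371] F [-1.1 -0.4 -0.3] w 0.0448 0.0 j [-27.  28.  10. 109.  -7.  44.  86.]
19.75 tcp [0.527  0.138  0.1361] F [ 0.2 -0.6 -0.3] w 0.0447 0.0 j [-27.  28.  10. 109.  -7.  44.  86.]
```

View pics/w7.png

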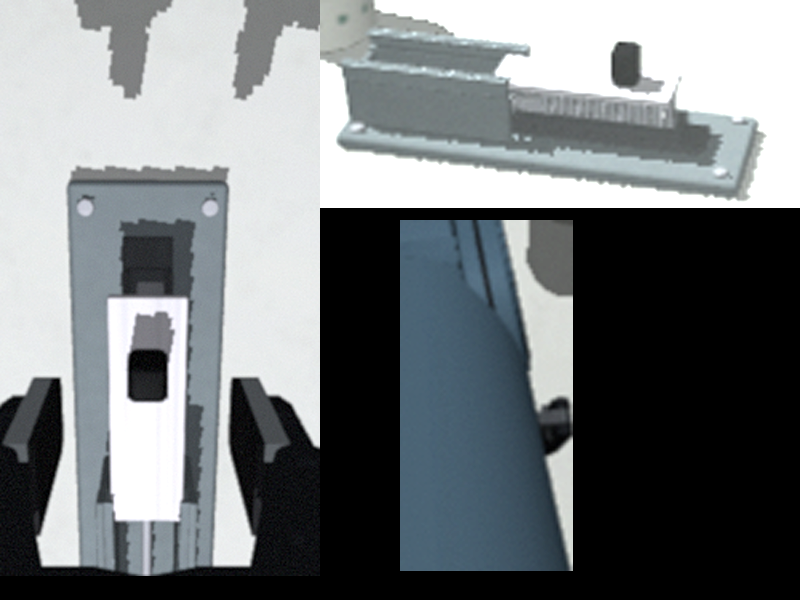

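The rail covers the strip: its front edge is at y≈297, the base front at y≈183, and the knob spans (128–168, 348–402). I'll check how far home it is.

Run:
```python
from h import *
import pickle;c,s=pickle.load(open('w7.pkl','rb'))
Z=lambda x,y:((x+.5)/1.6-.5+180,(y+.5)/1.6-.5+20)
a=np.radians(9.2);u=np.array([np.cos(a),np.sin(a)]);b=(ray(c,Z(69,184),.01)+ray(c,Z(227,184),.01))[:2]/2
for n,p,z in(("railfront",(148,297),.0487),("railfrontlow",(148,294.5),.0437),("railback",(148,520),.0487),("knobnear",(148,348),.0485),("knobtopnear",(148,375),.0725),("knobtopfar",(148,402),.0725),("screws",(147,207),.01)):
  d=ray(c,Z(*p),z)[:2]-b;print(n,d@u*1000-33,(u[0]*d[1]-u[1]*d[0])*1000)
```

```text
railfront 10.683740116042529 -0.05118503207931797
railfrontlow 10.972349488439953 -0.037749483924831746
railback 120.54410772280073 0.05956888370277011
knobnear 33.643866435646586 -0.027552945766590176
knobtopnear 35.85233879980619 -0.08841512935387798
knobtopfar 47.494469252804464 -0.0766835910708339
screws -22.376863642254186 -0.4525585950766618
```

Run:
```python
from h import *
import pickle;c,s=pickle.load(open('w7.pkl','rb'))
Z=lambda x,y:((x+.5)/1.6-.5+180,(y+.5)/1.6-.5+20)
a=np.radians(9.2);u=np.array([np.cos(a),np.sin(a)]);b=(ray(c,Z(69,184),.01)+ray(c,Z(227,184),.01))[:2]/2
for p in((105,503),(189,503)):
  d=ray(c,Z(*p),.053)[:2]-b;print("housing front from base front",d@u*1000,(u[0]*d[1]-u[1]*d[0])*1000)
# side view: base corners/housing from the first picture
c=calibration("side")
S=lambda x,y:((x+.5)/3.2-.5+150,(y+.5)/3.2-.5+195)
W=lambda x,y:S(x-320,y)
for n,p,z in(("housefront_top",(511,84),.053),("house_back_top",(345,63),.053),("railfront",(676,103),.0437),("stripbottomtail",(674,128),.022),("basefrontnear",(745,192),.01),("baseback",(338,137),.01),("house_front_bottom",(510,141),.01),("knobbase",(627,88),.0485)):
  d=ray(c,W(*p),z)[:2]-b;print(n,d@u*1000,(u[0]*d[1]-u[1]*d[0])*1000)
```

```text
housing front from base front 141.13997215146495 -19.792065070494942
housing front from base front 141.1081388291515 18.936963779920887
housefront_top 134.52790443501956 23.472386543088675
house_back_top 239.89263762766407 20.913906221865002
railfront 38.60073440081795 9.73419630510508
stripbottomtail 41.128279107862205 3.7604935851822083
basefrontnear -8.818254183052957 42.98649627179712
baseback 242.73639554644168 37.42682168938045
house_front_bottom 139.05229372331223 20.02744516560803
knobbase 68.77466755141987 6.829765430306122
```

Measured from the housing front (x=102 mm), the base front is at about -39 mm. That puts the rail's front edge at about 4.7 mm against 5 mm for home, and it had stalled at 26 N there. The rail is home and the gripper is clear, so I'm handing in.

```bash
python3 -c "
from plant import robot
print(robot.sign_off())"
```

```text
the job is handed in; nothing more can be done
None
```

I seated the tall strip behind the sill and slid the rail home over it (front edge measured at about 4.7 mm, nominal 5). The push force read at most about 16 N, the low strip wasn't touched, and I handed the job in at about 20 s.

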